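# Find the softest seat spring and mark it

## Task

With your fingertips, press the tan leather pads of the three seat-spring stands one after the other, the left one first, then the middle, then the right, gently but until each clearly gives, to feel which spring is softest. Then push the orange tag of the softest stand fully down, leaving the other two tags up. Nothing is to be picked up, the stands stay where they are, and leave the things lying around alone.

Things in the scene. Friction and masses are not known exactly. Their poses are not given: they have to be found in the camera images.
- stand_a: Loose seat-spring stand, 1.2 kg: dark green painted base 145 x 90 x 16 mm, a round tan leather pad on a coil spring and, nearer the robot, an orange tag. Origin: centre of the underside; x points from tag to pad (away from the robot, within 0.3 rad). Pad axis at x = +30 mm, tag at x = -45 mm, both y = 0. The three stands look alike, in a row in any order.
- pad_top_a (a point): Middle of the flat upper face of stand_a's pad (62 mm across, flat over the middle 40 mm), 80 mm above the bench when not pressed; moves with the pad.
- pad_a (a joint): How far stand_a's pad is pressed down (m): 0 = up, stop at 0.018; springs back. It starts to sink at about 1.2 N, then 250 to 1300 N/m; the softest spring is less than half as stiff as the others (only pressing tells which). A press counts from 2 mm of sinking, for which 5 N is enough on any pad.
- tag_top_a (a point): Middle of the flat upper face of stand_a's tag, an orange cap 24 (x) x 30 (y) x 6 mm on a flat metal stem in a dark guide block; 62 mm above the bench when up, 42 mm when fully down; moves with the tag.
- tag_a (a joint): How far stand_a's tag is pushed down (m): 0 = up, 0.020 = fully down on its guide (starts between 0 and 0.002). It moves at about 3 N and stays where it is left.
- stand_b: Loose seat-spring stand, 1.2 kg: dark green painted base 145 x 90 x 16 mm, a round tan leather pad on a coil spring and, nearer the robot, an orange tag. Origin: centre of the underside; x points from tag to pad (away from the robot, within 0.3 rad). Pad axis at x = +30 mm, tag at x = -45 mm, both y = 0. The three stands look alike, in a row in any order.
- pad_top_b (a point): Middle of the flat upper face of stand_b's pad (62 mm across, flat over the middle 40 mm), 80 mm above the bench when not pressed; moves with the pad.
- pad_b (a joint): How far stand_b's pad is pressed down (m): 0 = up, stop at 0.018; springs back. It starts to sink at about 1.2 N, then 250 to 1300 N/m; the softest spring is less than half as stiff as the others (only pressing tells which). A press counts from 2 mm of sinking, for which 5 N is enough on any pad.
- tag_top_b (a point): Middle of the flat upper face of stand_b's tag, an orange cap 24 (x) x 30 (y) x 6 mm on a flat metal stem in a dark guide block; 62 mm above the bench when up, 42 mm when fully down; moves with the tag.
- tag_b (a joint): How far stand_b's tag is pushed down (m): 0 = up, 0.020 = fully down on its guide (starts between 0 and 0.002). It moves at about 3 N and stays where it is left.
- stand_c: Loose seat-spring stand, 1.2 kg: dark green painted base 145 x 90 x 16 mm, a round tan leather pad on a coil spring and, nearer the robot, an orange tag. Origin: centre of the underside; x points from tag to pad (away from the robot, within 0.3 rad). Pad axis at x = +30 mm, tag at x = -45 mm, both y = 0. The three stands look alike, in a row in any order.
- pad_top_c (a point): Middle of the flat upper face of stand_c's pad (62 mm across, flat over the middle 40 mm), 80 mm above the bench when not pressed; moves with the pad.
- pad_c (a joint): How far stand_c's pad is pressed down (m): 0 = up, stop at 0.018; springs back. It starts to sink at about 1.2 N, then 250 to 1300 N/m; the softest spring is less than half as stiff as the others (only pressing tells which). A press counts from 2 mm of sinking, for which 5 N is enough on any pad.
- tag_top_c (a point): Middle of the flat upper face of stand_c's tag, an orange cap 24 (x) x 30 (y) x 6 mm on a flat metal stem in a dark guide block; 62 mm above the bench when up, 42 mm when fully down; moves with the tag.
- tag_c (a joint): How far stand_c's tag is pushed down (m): 0 = up, 0.020 = fully down on its guide (starts between 0 and 0.002). It moves at about 3 N and stays where it is left.
- spool: Bystander: small loose wooden spool of red thread, 36 mm across, 40 mm tall, standing behind the stands. Origin: centre of its underside.
- tape_measure: Bystander: loose yellow round tape measure, 56 x 74 x 17 mm, lying between the robot and the stands. Origin: centre of its underside.
- d_ring: Bystander: loose pale metal ring, 48 mm across, 8 mm thick, lying between the robot and the stands. Origin: centre of its underside.

How it is judged:
By the outcome, as a careful person would: the job done as asked, in the order asked, and still so for the second after the job is handed in, with the robot touching nothing.
It also fails if it takes over 64 s, if anything falls off the work surface, if the arm or the gripper's body presses on something with over 40 N, if the wrist force passes 120 N, or if a joint passes its speed limit or range.

## Robot

A 7-joint arm with a two-finger parallel gripper is mounted at the origin on a cart in front of the work surface, level with it; the furniture and walls round the work are solid. World frame = base frame: x ahead of the robot, y to its left, z up, the work surface at z = 0. Lengths are in mm, angles in rad, forces in N, time in s.
With the tool pointing down it reaches from about 425 to 1025 mm from the base axis. Payload 3.6 kg.
Tool frame: the origin (TCP) lies between the finger pads; the fingertips stand 19 mm ahead of it and the grasp point (between the pads) is the TCP (tips_ahead is the distance from the TCP to the fingertips, in mm); z points along the fingers, y is the line along which they close (so a half turn about z gives the same grasp; the last joint's range is limited). The gripper opens to 85 mm and grips with 20 to 120 N. Pads are 22 mm wide; open, the fingers measure 114 mm over their backs; the gripper's body (76 mm by 85 mm) begins 54 mm behind the grasp point. The pads swing forward as they close: fully open they stand 13 mm farther back than shut.
Start: joints at [-1.407, 0.591, 0.048, 1.609, -0.033, 0.943, -0.034], TCP at [184.836, 701.046, 250.302] pointing down, gripper open.
Joint ranges: [-2.69, 2.69], [-0.47, 2.24], [-1.27, 1.36], [0.19, 2.51], [-1.53, 4.68], [0.08, 2.07], [-3.09, 3.09]. Speed limits (rad/s): [2.57, 2.57, 3.14, 3.14, 3.14, 3.14, 3.14].

## Interface

Orientations are given as a unit quaternion [w, x, y, z].
In Python, from workcell import * gives the robot as it stands.
- The arm moves only by the tool play_rows, never from a script. Its argument "commands" is a list of rows, each an object of numbers: "x", "y", "z": the shift along the tool's x, y, z in units of 25 mm (1.0 is 25 mm); "twist": the turn about the tool's z in rad. In form: [{"x": .., "y": .., "z": .., "twist": ..}, ...]. A call has 1 to 5 rows; each row is the pose to reach, as a shift and turn from the pose commanded when the call began, along the tool's axes at that moment; what a row does not reach only later rows make up. A row lasts 1/12 s, in which the tool goes at most 41.7 mm and 7.16 degrees, less where a joint would pass 70% of its speed; a pose out of reach is approached as far as the arm can. A call with a gripper value outside its range is refused whole. "grip" is the opening, from 0 (shut) to 1 (fully open), set as the call begins (left out, the last holds). The fingers move at their own pace and stop on an object; "squeeze" is the grip in N (left out, the last holds). Time passes only in rows, so rows that repeat a pose let the fingers close. It gives the time, the measured TCP pose, the force, the opening and the grip force at its end, in the units of the state.
- sense(): the state, without advancing time (a new reading comes with each control period).
- capture(name): name is "scene" or "top" or "wrist"; returns a dict with "color" (400x640x3 uint8, blue, green, red), "K" (3x3 intrinsics, pixels), "rvec" (rotation vector, rad) and "tvec" (3), from world to camera coordinates, as OpenCV has them. Camera axes: x right, y down, z forward; pixel columns grow to the right and rows downward; lengths in mm; the calibration is good to about 2 mm. A picture is of the moment at which its call begins. There is no depth.
- finish_job(): hands the job in; it is judged then, once.
The state is a dict: "time": time; "q": joint angles; "joint_velocities": joint speeds; "tau": joint torques, N m; "tcp_pos": TCP position; "orientation": TCP orientation; "wrist_force": force on the tool from outside, world axes, zero at the start; "torque": the same for the moment, N m; "finger_gap": opening from 0.0 (shut) to 1.0 (fully open); "grip_force": force on a finger pad.
Only numpy, scipy, OpenCV 4.12 (cv2) and the standard library are available. Lean on these libraries where they do the work, as an engineer would, in place of code of your own. Each camera call takes 0.05 s, during which the arm holds its last target. There are 200 camera calls.

## Working session

There is one attempt and no reset: what is moved stays moved. The work goes in short steps, Python scripts to look and compute and a tool call to move; the robot and the scene stay as the last step left them, time stands still between calls to the robot, and variables do not carry over. Pictures are saved under pics/ and viewed, at most 10 in all, crops included, and the job is handed in when it is done.

Besides the shell and the picture viewer there is one more tool, called after "Request:" as name(argument=value, ...) on one line, values as JSON. play_rows: Moves the arm, as the interface text tells. Its arguments: {"type":"object","properties":{"commands":{"type":"array"},"grip":{"type":"number"},"squeeze":{"type":"number"}},"required":["commands"]}

```bash
mkdir -p pics; cat > h.py <<'E'
from workcell import *
import numpy as np, cv2
def ray(c,uv):
    R=cv2.Rodrigues(np.array(c["rvec"],float))[0];t=np.array(c["tvec"],float).ravel()
    d=R.T@np.linalg.inv(np.array(c["K"]))@np.array([uv[0],uv[1],1.]);return -R.T@t,d
def plane(c,uv,z):
    o,d=ray(c,uv);return o+d*(z-o[2])/d[2]
def tri(c1,u1,c2,u2):
    o,d=ray(c1,u1);p,e=ray(c2,u2)
    s=np.linalg.lstsq(np.c_[d,-e],p-o,rcond=None)[0]
    a,b=o+d*s[0],p+e*s[1];return (a+b)/2,np.linalg.norm(a-b)
E
python3 - <<'E'
from h import *
s=sense();print({k:np.round(s[k],3).tolist() for k in s})
for n in("scene","top"):
    c=capture(n);cv2.imwrite(f"pics/{n}0.png",c["color"]);print(n,c["K"],ray(c,(320,200)))
E
```

```text
{'time': 0.0, 'q': [-1.406, 0.592, 0.048, 1.61, -0.033, 0.943, -0.034], 'joint_velocities': [-0.0, -0.0, 0.001, -0.001, 0.001, 0.0, 0.0], 'tau': [0.001, -54.87, 1.546, -19.811, 0.009, 0.009, 0.0], 'tcp_pos': [184.614, 700.278, 249.142], 'orientation': [-0.0, 0.129, 0.992, -0.001], 'wrist_force': [0.486, -0.508, -0.336], 'torque': [-0.045, 0.015, 0.02], 'grip_force': 0.0, 'finger_gap': 1.001}
scene [[380.10188739   0.         317.37547736]
 [  0.         380.10188739 198.50669252]
 [  0.           0.           1.        ]] (array([ 218.33482795, -657.0861815 ,  593.92078871]), array([ 0.39412395,  0.68998237, -0.60716863]))
top [[471.93776652   0.         321.47029863]
 [  0.         471.93776652 197.4151687 ]
 [  0.           0.           1.        ]] (array([395.3221905 , -62.77994154, 968.71859125]), array([ 0.15008156,  0.02850766, -0.98828262]))
```

View pics/scene0.png

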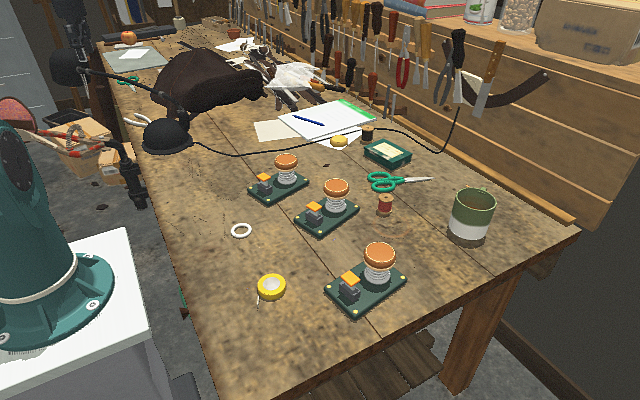

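View pics/top0.png

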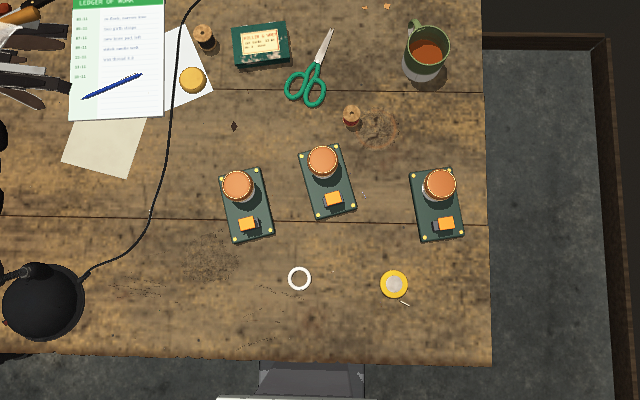

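The scene view shows pads near (286,160), (336,187), (379,254) and tags near (264,181), (314,209), (349,281). The top view shows pads at (237,185), (322,161), (441,184) and tags at (249,223), (333,199), (446,223). The lamp head is at the left, near (40,300) in the top view.

```bash
cat >> h.py <<'E'
def blobs(c,seeds,kind,r=20):
    hsv=cv2.cvtColor(c["color"],cv2.COLOR_BGR2HSV)
    m=cv2.inRange(hsv,(16,190,200),(24,255,255)) if kind=="tag" else cv2.inRange(hsv,(7,110,150),(15,225,255))
    out=[]
    for u,v in seeds:
        w=np.zeros_like(m);cv2.circle(w,(u,v),r,255,-1)
        n,l,st,ce=cv2.connectedComponentsWithStats(m&w)
        k=1+np.argmax(st[1:,4]);out.append((ce[k],st[k]))
    return out
E
python3 - <<'E'
from h import *
S,T=capture("scene"),capture("top")
for k,ss,ts in(("pad",[(286,158),(336,185),(379,250)],[(237,185),(322,161),(441,184)]),("tag",[(264,180),(314,207),(349,278)],[(249,223),(333,199),(446,223)])):
    for c,s in((S,ss),(T,ts)):
        for u,v in s: print(k,cv2.cvtColor(c["color"],cv2.COLOR_BGR2HSV)[v,u],end=" ")
    print()
    try:
        for a,b in zip(blobs(S,ss,k),blobs(T,ts,k)):
            print(a[0].round(1),a[1][2:],b[0].round(1),b[1][2:],*[np.round(x,1) for x in tri(S,a[0],T,b[0])],plane(T,b[0],80 if k=="pad" else 62).round(1))
    except Exception as e: print(e)
# lamp head, mug in ray terms
for z in(0,150,300,400):print(z,plane(T,(45,300),z).round(),plane(S,(167,135),z).round())
print(tri(S,(167,135),T,(45,300)))
print("mug rim",tri(S,(473,200),T,(428,46)))
E
```

```text
pad [ 13 164 224] pad [ 13 168 224] pad [ 14 160 226] pad [ 14 142 235] pad [ 13 148 233] pad [ 12 165 217] 
[285.4 159. ] [ 22  12 171] [236.1 184.5] [ 28  28 561] [559.1 124.6  79.3] 3.4 [557.4 125.   80. ]
[336.1 185. ] [ 24  14 221] [322.  159.3] [ 30  28 563] [612.  -40.   79.2] 4.0 [609.9 -39.2  80. ]
[379.6 252.1] [ 29  22 437] [440.9 183. ] [ 28  29 587] [ 569.  -267.9   78.8] 3.1 [ 567.4 -266.8   80. ]
tag [ 10 216 218] tag [ 22 186 247] tag [ 22 183 247] tag [ 20 170 253] tag [ 20 174 253] tag [ 18 185 253] 
[263.2 174.9] [13  5 15] [251.5 216. ] [2 1 2] [492.3  96.   69.9] 12.3 [499.1  95.6  62. ]
[309.6 203.7] [ 9  5 11] [332. 192.] [1 1 1] [542.  -57.2  64.4] 14.3 [549.2 -59.6  62. ]
[343. 278.] [5 5 5] [446. 217.] [3 1 3] [ 495.8 -276.2   59.4] 19.4 [ 504.5 -279.5   62. ]
0 [326. 520.   0.] [337. 577.   0.]
150 [337. 430. 150.] [307. 265. 150.]
300 [347. 340. 300.] [277. -46. 300.]
400 [355. 280. 400.] [ 257. -254.  400.]
(array([329.00464403, 497.18305924,  38.40329185]), np.float64(0.4719494657509605))
mug rim (array([ 842.48358436, -244.57226857,   85.230016  ]), np.float64(0.8160147664342325))
```

```bash
sed -i 's/(16,190,200),(24,255,255)/(16,140,238),(27,255,255)/' h.py
python3 - <<'E'
from h import *
S,T=capture("scene"),capture("top")
ss,ts=[(264,180),(314,207),(349,278)],[(249,223),(333,199),(446,223)]
for a,b in zip(blobs(S,ss,"tag",14),blobs(T,ts,"tag",14)):
    print(a[0].round(1),a[1][2:],b[0].round(1),b[1][2:],*[np.round(x,1) for x in tri(S,a[0],T,b[0])],plane(T,b[0],62).round(1))
pj=lambda c,P:cv2.projectPoints(np.array(P,float).reshape(-1,1,3),np.array(c["rvec"]),np.array(c["tvec"]),c["K"],None)[0].reshape(-1,2).round()
print(pj(S,[[185,700,250],[185,700,400],[0,0,0],[0,0,300]]))
print("boom",[plane(S,(130,97),z).round() for z in(0,100,200,300)])
cv2.imwrite("pics/c1.png",cv2.resize(S["color"][0:260,0:300],None,fx=2.3,fy=2.3,interpolation=2))
w=capture("wrist");cv2.imwrite("pics/w1.png",w["color"]);print(ray(w,(320,200)))
E
```

```text
[263.2 176.1] [13  7 58] [246.2 222.8] [ 16  14 162] [487.1 105.   61.4] 2.9 [485.7 105.3  62. ]
[313.7 205.5] [16 10 78] [332.6 197.5] [ 16  14 158] [540.2 -61.6  60.7] 3.2 [538.5 -61.   62. ]
[350.  277.5] [ 19  14 148] [446.  222.7] [ 17  13 166] [ 495.2 -280.2   61.3] 3.2 [ 493.6 -279.3   62. ]
[[ 86.  55.]
 [ 66.  -1.]
 [ 52. 299.]
 [-36. 166.]]
boom [array([277., 982.,   0.]), array([267., 706., 100.]), array([257., 430., 200.]), array([247., 154., 300.])]
(array([104.4454447 , 722.54060159, 373.82170994]), array([ 0.31713991, -0.08060855, -0.94496551]))
```

View pics/c1.png

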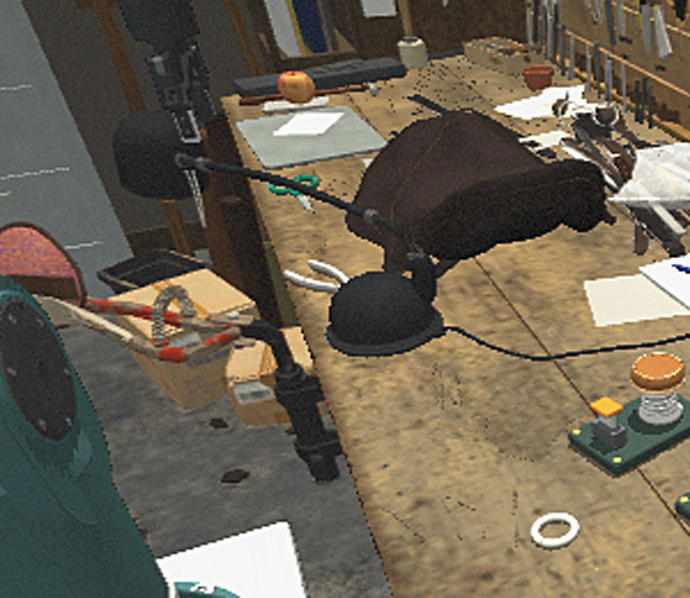

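The crop shows the lamp: dome base at scene (167,135), neck near (185,107), and a boom going left to a shade at (65,68), which hides part of the gripper. I need to locate the shade before moving.

View pics/w1.png

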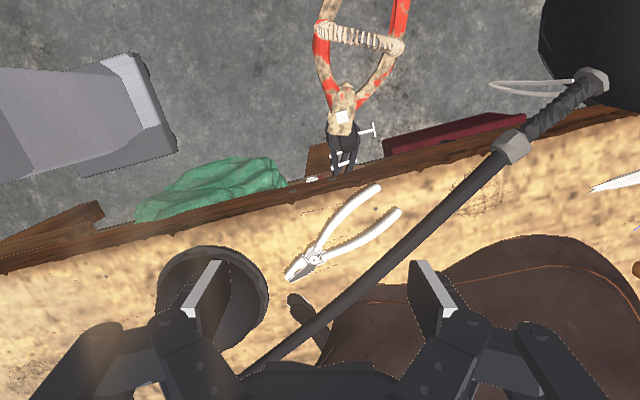

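```bash
python3 - <<'E'
from h import *
S,T=capture("scene"),capture("top")
T2=cv2.resize(T["color"][220:380,0:120],None,fx=5,fy=3.75*1,interpolation=2);cv2.imwrite("pics/t2.png",cv2.resize(T["color"][230:350,0:150],None,fx=4,fy=4,interpolation=2))
print([plane(S,(78,69),z).round() for z in(150,200,250,300,350,400,450)])
print([plane(S,(160,93),z).round() for z in(150,200,250,300,350)])
E
```

```text
[array([140., 927., 150.]), array([148., 749., 200.]), array([157., 570., 250.]), array([166., 392., 300.]), array([175., 213., 350.]), array([184.,  35., 400.]), array([ 193., -143.,  450.])]
[array([347., 556., 150.]), array([332., 419., 200.]), array([318., 283., 250.]), array([303., 146., 300.]), array([289.,   9., 350.])]
```

View pics/t2.png

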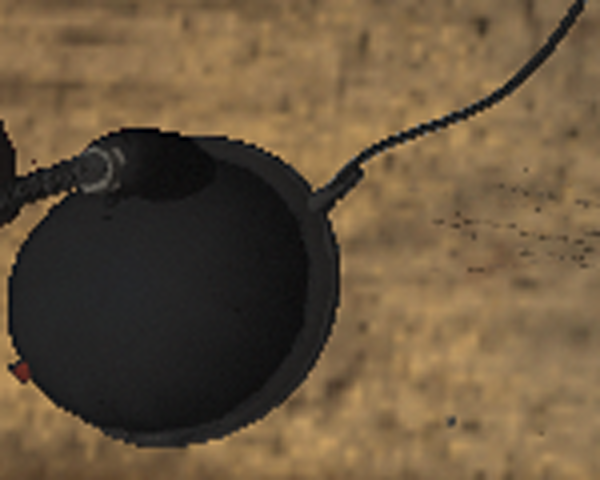

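The wrist view shows the lamp boom running from the dome at (215,300), past a collar at (510,145), to the shade at top right (593,82). The top crop shows the neck collar at about top (25,271), leading left. I'll triangulate these.

```bash
python3 - <<'E'
from h import *
S,T,W=capture("scene"),capture("top"),capture("wrist")
for n,a,b in(("collar1 S-T",(S,(161,93)),(T,(25,271))),("c2 S-W",(S,(80,70)),(W,(593,82))),("c2b S-W",(S,(80,70)),(W,(510,145))),("c1 S-W",(S,(161,93)),(W,(510,145))),("dome",(S,(167,135)),(W,(215,300))),("shade",(S,(65,68)),(W,(610,50)))):
    print(n,*[np.round(x) for x in tri(*a,*b)])
o,d=ray(W,(380,265))
for z in(100,200,250):print(plane(W,(380,265),z).round(),plane(W,(510,145),z).round(),plane(W,(593,82),z).round())
E
```

```text
collar1 S-T [362. 455. 183.] 47.0
c2 S-W [145. 901. 153.] 1.0
c2b S-W [157. 829. 177.] 17.0
c1 S-W [314. 956. -22.] 165.0
dome [328. 521.  25.] 9.0
shade [115. 892. 172.] 21.0
[279. 740. 100.] [190. 874. 100.] [154. 944. 100.]
[215. 734. 200.] [159. 819. 200.] [136. 863. 200.]
[183. 731. 250.] [143. 791. 250.] [127. 823. 250.]
```

Lamp boom and shade all sit below about z 200 (collars at y 455–900), so I lift first and then traverse at about z 330.

Request:
play_rows(commands=[{"z":-1.5},{"z":-3},{"x":-1.0,"y":-0.9,"z":-3.2},{"x":-2.2,"y":-2.0,"z":-3.2},{"x":-3.4,"y":-3.1,"z":-3.2}], grip=0)

```text
invalid input
```

Request:
play_rows(commands=[{"x":-1.2,"y":-1.1},{"x":-2.4,"y":-2.2},{"x":-3.6,"y":-3.3},{"x":-4.8,"y":-4.4},{"x":-6.0,"y":-5.5}])

```text
invalid input
```

Request:
play_rows(commands=[{"x":-1.2,"y":-1.1},{"x":-2.4,"y":-2.2},{"x":-3.6,"y":-3.3},{"x":-4.8,"y":-4.4},{"x":-6.0,"y":-5.5}])

```text
invalid input
```

Request:
play_rows(commands=[{"twist":-0.12},{"twist":-0.24},{"twist":-0.36},{"twist":-0.48},{"twist":-0.5}])

```text
invalid input
```

```bash
cat >> h.py <<'E'
from scipy.spatial.transform import Rotation as Ro
def go(P):
    s=sense();w,x,y,z=s["orientation"];R=Ro.from_quat([x,y,z,w]).as_matrix()
    return (R.T@(np.array(P)-np.array(s["tcp_pos"]))/25).round(2)
def st():
    s=sense();print(round(s["time"],2),np.round(s["tcp_pos"],1),np.round(s["orientation"],3),"F",np.round(s["wrist_force"],2),s["finger_gap"])
E
python3 -c "
from h import *
st();print(go([558.5,125,115]))"
```

```text
0.6 [184.8 701.1 250.3] [0.    0.128 0.992 0.   ] F [-0.86  0.19 -0.65] 1.0017091085204097
[-20.33 -18.47   5.41]
```

Request:
play_rows(commands=[{"x":0.0,"y":0.0,"z":-1.5,"twist":0.0},{"x":0.0,"y":0.0,"z":-3.0,"twist":0.0},{"x":-1.0,"y":-0.9,"z":-3.2,"twist":0.0},{"x":-2.2,"y":-2.0,"z":-3.2,"twist":0.0},{"x":-3.4,"y":-3.1,"z":-3.2,"twist":0.0}], grip=0)

```text
time: 1.02
tcp_pos: [247.2, 604.6, 331.6]
orientation: [0.0, 0.127, 0.992, 0.002]
wrist_force: [0.8, -0.4, -0.3]
finger_gap: 0.298
grip_force: 0.0
```

Request:
play_rows(commands=[{"x":-1.2,"y":-1.1,"z":0.0,"twist":0.0},{"x":-2.4,"y":-2.2,"z":0.0,"twist":0.0},{"x":-3.6,"y":-3.3,"z":0.0,"twist":0.0},{"x":-4.8,"y":-4.4,"z":0.0,"twist":0.0},{"x":-6.0,"y":-5.5,"z":0.0,"twist":0.0}])

```text
time: 1.43
tcp_pos: [358.1, 431.4, 330.7]
orientation: [0.0, 0.128, 0.992, 0.0]
wrist_force: [0.9, -0.4, -0.3]
finger_gap: -0.002
grip_force: 0.0
```

Request:
play_rows(commands=[{"x":-1.2,"y":-1.1,"z":0.0,"twist":0.0},{"x":-2.4,"y":-2.2,"z":0.0,"twist":0.0},{"x":-3.6,"y":-3.3,"z":0.0,"twist":0.0},{"x":-4.8,"y":-4.4,"z":0.0,"twist":0.0},{"x":-6.0,"y":-5.5,"z":0.0,"twist":0.0}])

```text
time: 1.85
tcp_pos: [468.0, 260.2, 330.8]
orientation: [0.0, 0.128, 0.992, 0.0]
wrist_force: [0.9, 0.3, 0.0]
finger_gap: -0.003
grip_force: 0.0
```

Request:
play_rows(commands=[{"x":-1.2,"y":-1.1,"z":1.0,"twist":-0.12},{"x":-2.4,"y":-2.2,"z":2.0,"twist":-0.24},{"x":-3.6,"y":-3.3,"z":3.0,"twist":-0.36},{"x":-4.0,"y":-3.7,"z":3.5,"twist":-0.48},{"x":-4.0,"y":-3.7,"z":3.5,"twist":-0.5}])

```text
time: 2.27
tcp_pos: [541.6, 137.5, 239.2]
orientation: [-0.002, -0.117, 0.993, -0.003]
wrist_force: [-0.6, -1.2, -0.4]
finger_gap: 0.002
grip_force: 0.0
```

```bash
python3 -c "
from h import *
st();print(go([558.5,125,125]));w=capture('wrist');cv2.imwrite('pics/w2.png',w['color'])"
```

```text
2.27 [541.6 137.5 239.2] [-0.002 -0.117  0.993 -0.003] F [-0.64 -1.21 -0.44] 0.0019046777655996753
[-0.56 -0.62  4.57]
```

View pics/w2.png

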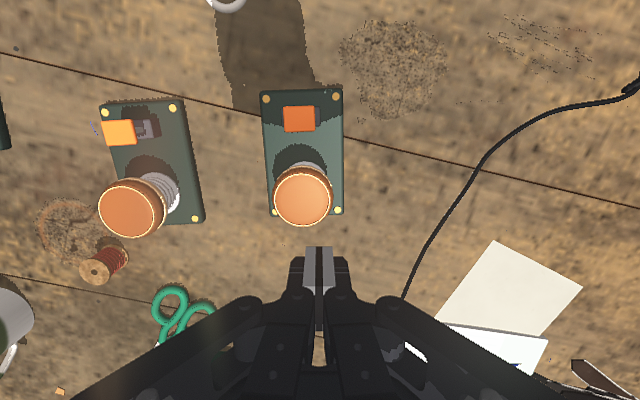

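The wrist view shows the left stand straight ahead, with its pad at (303,197) and tag at (299,119). The middle pad is at (131,208).

```bash
python3 -c "
from h import *
W=capture('wrist');st()
for p,z in (((303,197),80),((299,119),62),((131,208),80),((118,132),62)):print(plane(W,p,z).round(1))
print(go([558.5,125,120]))"
```

```text
2.37 [540.5 144.7 241.8] [-0.001 -0.118  0.993 -0.   ] F [-0.37  1.22  0.58] 0.00010244252174390565
[555.7 129.1  80. ]
[486.7 109.   62. ]
[606.  -32.2  80. ]
[538.9 -57.6  62. ]
[-0.52 -0.93  4.87]
```

Request:
play_rows(commands=[{"x":-0.5,"y":-0.9,"z":1.5,"twist":0.0},{"x":-0.5,"y":-0.9,"z":3.0,"twist":0.0},{"x":-0.5,"y":-0.9,"z":4.5,"twist":0.0},{"x":-0.5,"y":-0.9,"z":5.0,"twist":0.0},{"x":-0.5,"y":-0.9,"z":5.0,"twist":0.0}])

```text
time: 2.78
tcp_pos: [555.4, 130.1, 115.2]
orientation: [-0.003, -0.122, 0.993, 0.0]
wrist_force: [-0.5, 0.1, 1.4]
finger_gap: 0.002
grip_force: 0.0
```

Request:
play_rows(commands=[{"x":0.0,"y":0.0,"z":0.0,"twist":0.0},{"x":0.0,"y":0.0,"z":0.0,"twist":0.0},{"x":0.0,"y":0.0,"z":0.0,"twist":0.0}])

```text
time: 3.03
tcp_pos: [559.3, 129.5, 119.9]
orientation: [0.002, -0.121, 0.993, 0.0]
wrist_force: [-0.5, -0.9, -0.3]
finger_gap: 0.0
grip_force: 0.0
```

```bash
python3 -c "
from h import *
st();print(go([557.5,126,101]))
S=capture('scene');cv2.imwrite('pics/s3.png',cv2.resize(S['color'][60:240,180:420],None,fx=3,fy=3,interpolation=2))"
```

```text
3.03 [559.3 129.5 119.9] [ 0.002 -0.121  0.993  0.   ] F [-0.47 -0.94 -0.32] 0.0004461395496453172
[ 0.11 -0.12  0.76]
```

View pics/s3.png

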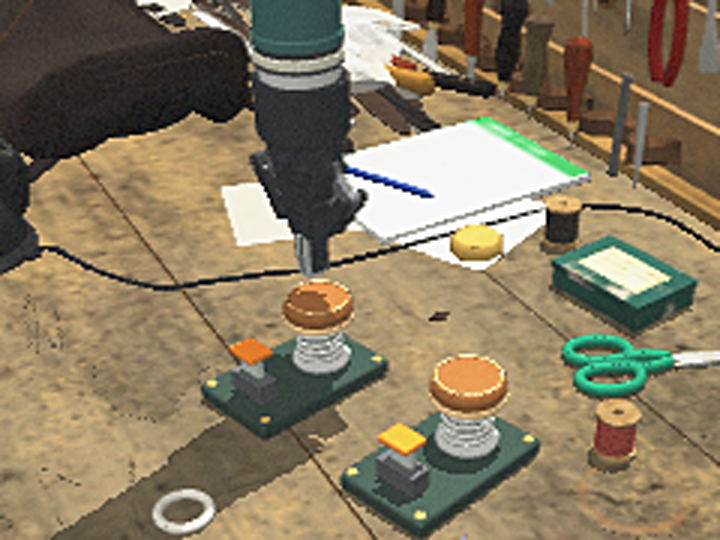

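The scene crop shows the shut fingertips at (313,272), just above the left pad at (318,303). Next I press in steps.

Request:
play_rows(commands=[{"x":0.1,"y":-0.1,"z":0.3,"twist":0.0},{"x":0.1,"y":-0.1,"z":0.6,"twist":0.0},{"x":0.1,"y":-0.1,"z":0.6,"twist":0.0},{"x":0.1,"y":-0.1,"z":0.6,"twist":0.0},{"x":0.1,"y":-0.1,"z":0.6,"twist":0.0}])

```text
time: 3.5
tcp_pos: [556.0, 125.1, 102.6]
orientation: [-0.0, -0.121, 0.993, -0.0]
wrist_force: [0.7, 0.7, 0.0]
finger_gap: 0.002
grip_force: 0.0
```

Request:
play_rows(commands=[{"x":0.0,"y":0.0,"z":0.1,"twist":0.0},{"x":0.0,"y":0.0,"z":0.2,"twist":0.0},{"x":0.0,"y":0.0,"z":0.32,"twist":0.0},{"x":0.0,"y":0.0,"z":0.32,"twist":0.0},{"x":0.0,"y":0.0,"z":0.32,"twist":0.0}])

```text
time: 3.92
tcp_pos: [556.5, 125.3, 95.2]
orientation: [0.0, -0.121, 0.993, 0.0]
wrist_force: [-1.0, -0.5, 5.4]
finger_gap: 0.005
grip_force: 3.0
```

```bash
cat >> h.py <<'E'
def avg(n=4):
    L=[]
    for _ in range(n):
        capture("scene");s=sense();L.append([*s["tcp_pos"],*s["wrist_force"]])
    L=np.array(L);print(round(s["time"],2),L.mean(0).round(2),"sd",L.std(0)[[2,5]].round(2))
E
python3 -c "
from h import *
avg()"
```

```text
4.12 [ 5.5649e+02  1.2532e+02  9.5300e+01 -1.1300e+00 -2.3000e-01  6.0100e+00] sd [0.02 0.33]
```

Request:
play_rows(commands=[{"x":0.0,"y":0.0,"z":0.08,"twist":0.0},{"x":0.0,"y":0.0,"z":0.08,"twist":0.0},{"x":0.0,"y":0.0,"z":0.08,"twist":0.0}])

```text
time: 4.37
tcp_pos: [556.5, 125.3, 93.5]
orientation: [0.0, -0.121, 0.993, 0.0]
wrist_force: [-1.0, 0.2, 7.8]
finger_gap: -0.002
grip_force: 4.0
```

```bash
python3 -c "
from h import *
avg()"
```

```text
4.57 [ 5.5649e+02  1.2533e+02  9.3580e+01 -1.2900e+00 -2.5000e-01  8.0000e+00] sd [0.02 0.4 ]
```

Left slope is about 1160 N/m with roughly 6 mm of sinking. On to the middle pad.

Request:
play_rows(commands=[{"x":0.0,"y":0.0,"z":-0.6,"twist":0.0},{"x":0.0,"y":0.0,"z":-1.3,"twist":0.0},{"x":0.0,"y":0.0,"z":-1.6,"twist":0.0},{"x":0.0,"y":0.0,"z":-1.6,"twist":0.0},{"x":0.0,"y":0.0,"z":-1.6,"twist":0.0}])

```text
time: 4.98
tcp_pos: [556.1, 125.3, 132.8]
orientation: [0.0, -0.121, 0.993, 0.0]
wrist_force: [-0.0, -0.7, 0.5]
finger_gap: -0.002
grip_force: 0.0
```

```bash
python3 -c "
from h import *
st();print(go([609.5,-38.5,104]))"
```

```text
4.98 [556.1 125.3 132.8] [ 0.    -0.121  0.993  0.   ] F [-0.01 -0.68  0.51] -0.0018065969345084987
[-0.5  -6.87  1.15]
```

Request:
play_rows(commands=[{"x":-0.1,"y":-1.4,"z":0.0,"twist":0.0},{"x":-0.2,"y":-2.8,"z":0.0,"twist":0.0},{"x":-0.3,"y":-4.2,"z":0.0,"twist":0.0},{"x":-0.4,"y":-5.6,"z":0.0,"twist":0.0},{"x":-0.5,"y":-6.9,"z":0.0,"twist":0.0}])

```text
time: 5.4
tcp_pos: [609.1, -41.3, 131.4]
orientation: [-0.001, -0.121, 0.993, -0.0]
wrist_force: [1.5, 0.1, 0.3]
finger_gap: -0.0
grip_force: 0.0
```

Request:
play_rows(commands=[{"x":0.0,"y":0.0,"z":0.3,"twist":0.0},{"x":0.0,"y":0.0,"z":0.6,"twist":0.0},{"x":0.0,"y":0.0,"z":0.9,"twist":0.0},{"x":0.0,"y":0.0,"z":1.1,"twist":0.0},{"x":0.0,"y":0.0,"z":1.1,"twist":0.0}])

```text
time: 5.82
tcp_pos: [607.9, -37.0, 103.2]
orientation: [-0.002, -0.122, 0.992, 0.001]
wrist_force: [0.8, 0.4, -0.6]
finger_gap: 0.001
grip_force: 0.0
```

```bash
python3 -c "
from h import *
avg();st();print(go([609.5,-38.5,95.3]))"
```

```text
6.02 [ 6.0917e+02 -3.7710e+01  1.0485e+02 -3.0000e-02  6.0000e-02 -5.0000e-02] sd [0.54 0.3 ]
6.02 [609.7 -38.2 105.5] [ 0.    -0.122  0.993  0.   ] F [-0.13 -0.2  -0.4 ] -0.0018251842203878342
[ 0.01 -0.01  0.41]
```

Request:
play_rows(commands=[{"x":0.0,"y":0.0,"z":0.1,"twist":0.0},{"x":0.0,"y":0.0,"z":0.2,"twist":0.0},{"x":0.0,"y":0.0,"z":0.3,"twist":0.0},{"x":0.0,"y":0.0,"z":0.4,"twist":0.0},{"x":0.0,"y":0.0,"z":0.4,"twist":0.0}])

```text
time: 6.43
tcp_pos: [609.8, -39.1, 95.3]
orientation: [0.0, -0.121, 0.993, 0.0]
wrist_force: [-0.3, 1.6, 3.8]
finger_gap: -0.003
grip_force: 1.9
```

```bash
python3 -c "
from h import *
avg()"
```

```text
6.63 [ 6.0987e+02 -3.9090e+01  9.5580e+01 -4.8000e-01  6.7000e-01  3.9800e+00] sd [0.06 0.45]
```

Request:
play_rows(commands=[{"x":0.0,"y":0.0,"z":0.08,"twist":0.0},{"x":0.0,"y":0.0,"z":0.08,"twist":0.0},{"x":0.0,"y":0.0,"z":0.08,"twist":0.0}])

```text
time: 6.88
tcp_pos: [609.9, -39.1, 93.5]
orientation: [0.0, -0.121, 0.993, 0.0]
wrist_force: [-0.4, 1.9, 4.0]
finger_gap: 0.0
grip_force: 2.4
```

```bash
python3 -c "
from h import *
avg()"
```

```text
7.08 [ 6.0985e+02 -3.9080e+01  9.3490e+01 -1.9000e-01  1.3200e+00  4.8400e+00] sd [0.02 0.57]
```

Request:
play_rows(commands=[{"x":0.0,"y":0.0,"z":0.1,"twist":0.0},{"x":0.0,"y":0.0,"z":0.16,"twist":0.0},{"x":0.0,"y":0.0,"z":0.16,"twist":0.0}])

```text
time: 7.33
tcp_pos: [609.9, -39.1, 89.5]
orientation: [0.0, -0.121, 0.993, 0.0]
wrist_force: [0.2, 1.2, 8.2]
finger_gap: 0.0
grip_force: 3.7
```

```bash
python3 -c "
from h import *
avg(6)"
```

```text
7.63 [ 6.0986e+02 -3.9090e+01  8.9720e+01 -2.2000e-01  1.2100e+00  7.3200e+00] sd [0.05 0.25]
```

Request:
play_rows(commands=[{"x":0.0,"y":0.0,"z":-0.6,"twist":0.0},{"x":0.0,"y":0.0,"z":-1.3,"twist":0.0},{"x":0.0,"y":0.0,"z":-1.7,"twist":0.0},{"x":0.0,"y":0.0,"z":-1.7,"twist":0.0},{"x":0.0,"y":0.0,"z":-1.7,"twist":0.0}])

```text
time: 8.05
tcp_pos: [609.4, -39.5, 131.7]
orientation: [0.0, -0.121, 0.993, -0.0]
wrist_force: [0.4, 0.4, -0.2]
finger_gap: -0.004
grip_force: 0.0
```

```bash
python3 -c "
from h import *
st();print(go([568,-267,105]))"
```

```text
8.05 [609.4 -39.5 131.7] [ 0.    -0.121  0.993 -0.   ] F [ 0.41  0.39 -0.23] -0.0035581261639300327
[ 3.79 -8.44  1.07]
```

Middle slope is about 600 N/m. Now the right pad.

Request:
play_rows(commands=[{"x":0.6,"y":-1.4,"z":0.0,"twist":0.0},{"x":1.2,"y":-2.8,"z":0.0,"twist":0.0},{"x":1.9,"y":-4.2,"z":0.0,"twist":0.0},{"x":2.5,"y":-5.6,"z":0.0,"twist":0.0},{"x":3.1,"y":-7.0,"z":0.0,"twist":0.0}])

```text
time: 8.47
tcp_pos: [574.6, -229.1, 130.3]
orientation: [-0.001, -0.121, 0.993, 0.001]
wrist_force: [0.7, -0.4, -0.1]
finger_gap: -0.005
grip_force: 0.0
```

Request:
play_rows(commands=[{"x":0.7,"y":-1.4,"z":0.0,"twist":0.0},{"x":0.7,"y":-1.4,"z":0.3,"twist":0.0},{"x":0.7,"y":-1.4,"z":0.7,"twist":0.0},{"x":0.7,"y":-1.4,"z":1.05,"twist":0.0},{"x":0.7,"y":-1.4,"z":1.05,"twist":0.0}])

```text
time: 8.88
tcp_pos: [566.3, -263.1, 102.5]
orientation: [-0.002, -0.122, 0.993, 0.002]
wrist_force: [-0.6, 0.3, -0.0]
finger_gap: 0.001
grip_force: 0.0
```

```bash
python3 -c "
from h import *
avg();st();print(go([568,-267,95.3]))"
```

```text
9.08 [ 5.6784e+02 -2.6354e+02  1.0454e+02  2.4000e-01 -2.8000e-01 -2.2000e-01] sd [0.76 0.54]
9.08 [ 568.4 -264.2  105.5] [ 0.    -0.122  0.993  0.   ] F [-0.28 -0.72  0.06] 0.001425015719955221
[ 0.04 -0.11  0.41]
```

Request:
play_rows(commands=[{"x":0.0,"y":-0.1,"z":0.1,"twist":0.0},{"x":0.0,"y":-0.1,"z":0.2,"twist":0.0},{"x":0.0,"y":-0.1,"z":0.3,"twist":0.0},{"x":0.0,"y":-0.1,"z":0.4,"twist":0.0},{"x":0.0,"y":-0.1,"z":0.4,"twist":0.0}])

```text
time: 9.5
tcp_pos: [568.8, -268.4, 95.5]
orientation: [0.0, -0.121, 0.993, -0.0]
wrist_force: [1.0, -0.0, 3.0]
finger_gap: 0.001
grip_force: 1.1
```

```bash
python3 -c "
from h import *
avg()"
```

```text
9.7 [ 5.6880e+02 -2.6843e+02  9.5810e+01  7.4000e-01  4.2000e-01  1.9100e+00] sd [0.07 0.34]
```

Request:
play_rows(commands=[{"x":0.0,"y":0.0,"z":0.08,"twist":0.0},{"x":0.0,"y":0.0,"z":0.08,"twist":0.0},{"x":0.0,"y":0.0,"z":0.08,"twist":0.0}])

```text
time: 9.95
tcp_pos: [568.8, -268.5, 93.7]
orientation: [0.0, -0.121, 0.993, -0.0]
wrist_force: [0.7, -0.1, 2.1]
finger_gap: 0.001
grip_force: 1.4
```

```bash
python3 -c "
from h import *
avg()"
```

```text
10.15 [ 5.6879e+02 -2.6844e+02  9.3760e+01  1.5000e+00 -4.9000e-01  2.7800e+00] sd [0.   0.39]
```

Request:
play_rows(commands=[{"x":0.0,"y":0.0,"z":0.1,"twist":0.0},{"x":0.0,"y":0.0,"z":0.16,"twist":0.0},{"x":0.0,"y":0.0,"z":0.16,"twist":0.0}])

```text
time: 10.4
tcp_pos: [568.8, -268.5, 89.5]
orientation: [0.0, -0.121, 0.993, -0.0]
wrist_force: [0.7, 0.4, 4.0]
finger_gap: 0.001
grip_force: 2.0
```

```bash
python3 -c "
from h import *
avg(6)"
```

```text
10.7 [ 5.6878e+02 -2.6844e+02  8.9700e+01  1.9100e+00 -4.6000e-01  3.8500e+00] sd [0.07 0.64]
```

Request:
play_rows(commands=[{"x":0.0,"y":0.0,"z":-0.6,"twist":0.0},{"x":0.0,"y":0.0,"z":-1.3,"twist":0.0},{"x":0.0,"y":0.0,"z":-1.7,"twist":0.0},{"x":0.0,"y":0.0,"z":-1.7,"twist":0.0},{"x":0.0,"y":0.0,"z":-1.7,"twist":0.0}])

```text
time: 11.12
tcp_pos: [567.5, -268.2, 131.8]
orientation: [-0.001, -0.121, 0.993, 0.0]
wrist_force: [-0.1, 0.1, -1.3]
finger_gap: 0.002
grip_force: 0.0
```

```bash
python3 -c "
from h import *
T,S,W=capture('top'),capture('scene'),capture('wrist')
try:
  b=blobs(T,[(446,223)],'tag',14)[0];a=blobs(S,[(349,278)],'tag',14)[0];print(a[0],b[0],tri(S,a[0],T,b[0]))
except Exception as e:print(e)
st();print(go([494.5,-279.7,90]))"
```

```text
[345.91666667 274.58333333] [441.29090909 223.76363636] (array([ 492.5969975 , -270.98094375,   61.57151171]), np.float64(2.6826764908802674))
11.27 [ 567.3 -267.9  130.9] [-0.001 -0.121  0.993  0.001] F [-0.58  0.22 -0.01] 0.0003918367301039854
[2.94 0.24 1.64]
```

At equal depth the forces are left about 12.5 N (extrapolated), middle 7.3 N and right 3.9 N, so the right spring is softest. I move above the right tag and check.

Request:
play_rows(commands=[{"x":1.5,"y":0.1,"z":0.0,"twist":0.0},{"x":2.94,"y":0.24,"z":0.0,"twist":0.0},{"x":2.94,"y":0.24,"z":0.6,"twist":0.0},{"x":2.94,"y":0.24,"z":1.2,"twist":0.0},{"x":2.94,"y":0.24,"z":1.4,"twist":0.0}])

```text
time: 11.68
tcp_pos: [493.3, -279.6, 94.9]
orientation: [-0.002, -0.12, 0.993, 0.001]
wrist_force: [-0.7, 0.1, -0.7]
finger_gap: -0.001
grip_force: 0.0
```

Request:
play_rows(commands=[{"x":0.0,"y":0.0,"z":0.0,"twist":0.0},{"x":0.0,"y":0.0,"z":0.0,"twist":0.0},{"x":0.0,"y":0.0,"z":0.0,"twist":0.0}])

```text
time: 11.93
tcp_pos: [496.3, -280.1, 97.3]
orientation: [0.0, -0.121, 0.993, -0.0]
wrist_force: [0.1, -0.7, -0.3]
finger_gap: -0.001
grip_force: 0.0
```

```bash
python3 -c "
from h import *
T,S=capture('top'),capture('scene');st();print(go([494.5,-279.7,81]))
a=cv2.resize(S['color'][200:330,290:430],None,fx=2.8,fy=2.8,interpolation=2);b=cv2.resize(T['color'][150:280,380:520],None,fx=2.8,fy=2.8,interpolation=2)
cv2.imwrite('pics/s4.png',np.hstack([a,b]))"
```

```text
12.03 [ 496.4 -280.2   97.6] [ 0.001 -0.121  0.993 -0.   ] F [-0.47  0.35 -0.45] -0.0016126975712657105
[0.07 0.04 0.67]
```

View pics/s4.png

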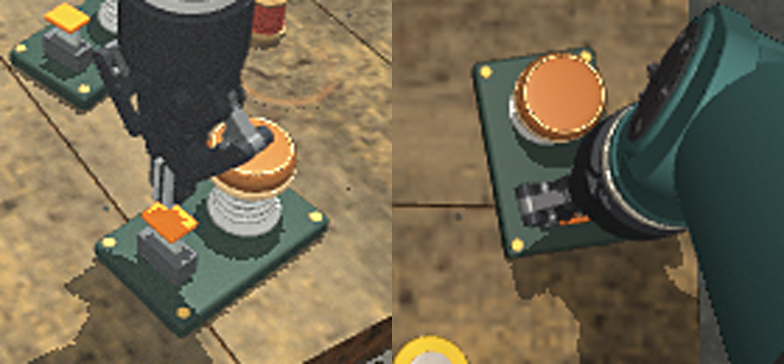

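The crop shows the fingertips at left (165,195), right over the right tag at (170,220), clear of the pad. The stand is in place. Next I push down.

Request:
play_rows(commands=[{"x":0.05,"y":0.0,"z":0.4,"twist":0.0},{"x":0.05,"y":0.0,"z":0.7,"twist":0.0},{"x":0.05,"y":0.0,"z":0.9,"twist":0.0},{"x":0.05,"y":0.0,"z":1.1,"twist":0.0},{"x":0.05,"y":0.0,"z":1.1,"twist":0.0}])

```text
time: 12.45
tcp_pos: [494.1, -280.3, 68.5]
orientation: [-0.001, -0.121, 0.993, 0.0]
wrist_force: [-0.4, 0.2, -0.2]
finger_gap: -0.001
grip_force: 0.0
```

Request:
play_rows(commands=[{"x":0.0,"y":0.0,"z":0.1,"twist":0.0},{"x":0.0,"y":0.0,"z":0.2,"twist":0.0},{"x":0.0,"y":0.0,"z":0.3,"twist":0.0},{"x":0.0,"y":0.0,"z":0.36,"twist":0.0},{"x":0.0,"y":0.0,"z":0.36,"twist":0.0}])

```text
time: 12.87
tcp_pos: [494.0, -280.3, 61.1]
orientation: [-0.0, -0.121, 0.993, 0.0]
wrist_force: [-1.8, 0.1, 7.8]
finger_gap: -0.0
grip_force: 3.8
```

```bash
python3 -c "
from h import *
avg()"
```

```text
13.07 [ 494.   -280.23   61.08   -1.23    0.56    7.26] sd [0.01 0.4 ]
```

Request:
play_rows(commands=[{"x":0.0,"y":0.0,"z":0.04,"twist":0.0},{"x":0.0,"y":0.0,"z":0.08,"twist":0.0},{"x":0.0,"y":0.0,"z":0.08,"twist":0.0}])

```text
time: 13.32
tcp_pos: [494.0, -280.3, 60.9]
orientation: [-0.0, -0.121, 0.993, 0.0]
wrist_force: [-4.8, 2.3, 21.7]
finger_gap: -0.004
grip_force: 11.2
```

```bash
python3 -c "
from h import *
avg()"
```

```text
13.52 [ 494.02 -280.28   60.9    -4.07    2.08   21.79] sd [0.01 0.22]
```

At its stop (22 N with no further travel). I lift straight up and check.

Request:
play_rows(commands=[{"x":0.0,"y":0.0,"z":-0.5,"twist":0.0},{"x":0.0,"y":0.0,"z":-1.5,"twist":0.0},{"x":0.0,"y":0.0,"z":-3.0,"twist":0.0},{"x":0.0,"y":0.0,"z":-4.5,"twist":0.0},{"x":0.0,"y":0.0,"z":-6.0,"twist":0.0}])

```text
time: 13.93
tcp_pos: [493.7, -280.1, 209.8]
orientation: [-0.001, -0.121, 0.993, 0.0]
wrist_force: [1.0, -0.9, 0.7]
finger_gap: -0.0
grip_force: 0.0
```

Request:
play_rows(commands=[{"x":1.0,"y":0.0,"z":-1.0,"twist":0.0},{"x":1.0,"y":0.0,"z":-1.0,"twist":0.0},{"x":1.0,"y":0.0,"z":-1.0,"twist":0.0},{"x":1.0,"y":0.0,"z":-1.0,"twist":0.0},{"x":1.0,"y":0.0,"z":-1.0,"twist":0.0}])

```text
time: 14.35
tcp_pos: [469.8, -285.5, 232.2]
orientation: [-0.001, -0.121, 0.993, 0.001]
wrist_force: [0.4, 0.4, 0.1]
finger_gap: 0.001
grip_force: 0.0
```

```bash
python3 -c "
from h import *
S=capture('scene');st()
cv2.imwrite('pics/s5.png',cv2.resize(S['color'][130:330,220:440],None,fx=3,fy=3,interpolation=2))"
```

```text
14.4 [ 469.9 -285.5  232. ] [-0.001 -0.121  0.993  0.001] F [0.56 0.17 0.29] -0.002972782503966526
```

View pics/s5.png

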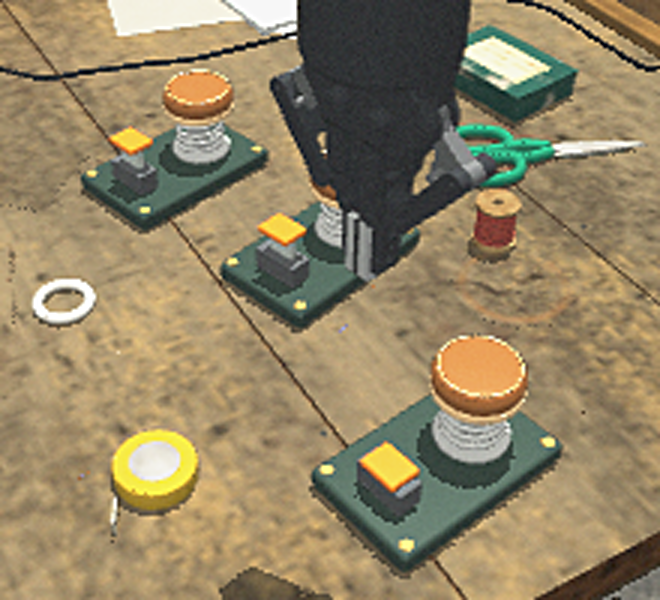

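The right tag (388,466) sits flush on its guide. The other two, at (130,140) and (282,228), are still up, and the stands and loose things are where they were.

```bash
python3 -c "
from workcell import *
print(finish_job())"
```

```text
the job is handed in; nothing more can be done
None
```

I pressed the pads left, middle, right, found the right stand softest (about 275 N/m, against roughly 1160 left and 600 middle), pushed its tag fully down with the other two still up, and handed the job in at about 14 s.

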